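Swap the faulty display module in a crowded trainer rack

TASK

The display module with the red screen, squeezed between two others on the white rack, is faulty: move its two neighbours to the black parking mat with the yellow border, then set the red one on the tester's black pad, lengthwise inside the white outline, and put the spare with the green screen squarely in the empty middle place. Finally put the two neighbours back squarely, each exactly where it stood at the start. Keep every module upright, and do not knock about the bottle or the solder spool.

Things in the scene. Friction and masses are not known exactly. Their poses are not given: they have to be found in the camera images.
- knobmod_mid (a point): Module with black knob and yellow sockets: clear box 32 high, blue board 3 thick on top, 80 (its x) x 60 (its y) mm; amid the board a fixed (not turning) upright black cylinder, diameter 28, 38 tall, to lift it by. Total height 73 mm, about 0.16 kg; point on the middle axis 36.5 mm above the underside. Starts on the rack beside the red display module, left or right, its x along the rack's x.
- relaymod_mid (a point): Module with orange block and green sockets: clear box 32 high, blue board 3 thick on top, 80 (its x) x 60 (its y) mm; amid the board a fixed upright orange block 30 (x) x 36 (y), 38 tall, to lift it by. Total height 73 mm, about 0.18 kg; point on the middle axis 36.5 mm above the underside. Starts on the rack on the other side of the red display module, its x along the rack's x.
- faulty_mid (a point): Faulty display module, red screen: clear box with blue board, 100 (its x) x 46 (its y) mm, 38 high, about 0.13 kg, gripped across the 46 mm. Point at its centre, 19 mm above the underside. Starts in the rack's middle place, its x along the rack's x, only 12 mm from each neighbour: too little for a finger.
- spare_mid (a point): Spare display module with a green screen, otherwise the same as the faulty one: 100 (its x) x 46 (its y) x 38 mm, point at its centre, 19 mm above the underside. Starts on the bench between robot and rack, its length roughly crosswise (along world y).
- rack: White fixed plate, 160 (x) x 230 (y) x 12 mm; origin at the centre of its underside. Grey outlines mark three places side by side along y: the middle one centred on the origin, the others 65 mm to either side. Modules stand on top with their x along the rack's x (either way round). Low yellow sockets (6 mm) line its far edge, x = 72 mm.
- tester: Grey fixed tester, left or right of the rack. Base plate 160 (x) x 120 (y) x 12 mm, origin at the centre of its underside, right below the middle of the black pad (white outline 116 (x) x 62 (y), surface 12 mm above the origin). Console 55 mm high at x = 80 to 150 mm. The module belongs centred on the pad, its x along the tester's x (either way round).
- mat: Black fixed parking mat with a yellow border, 240 (x) x 130 (y) x 4 mm, origin at the centre of the underside. Room for two modules behind each other along its x. It lies on the other side of the rack from the tester.
- bottle: Bystander: green bottle with white label and blue cap, 48 mm diameter, 130 mm high, loose, at the back of the bench; origin at the centre of the underside.
- spool: Blue and silver solder spool, 52 mm diameter, 36 mm high, standing loose to the left of the spare; origin at the centre of the underside. A bystander.
Not all that is in view belongs to the job. What is shaped like the part that bears faulty_mid but pink is not meant.

How it is judged:
On the way, in this order (a step that is already met when the one before it is completed fails the run):
1. both neighbours stand on the parking mat, the faulty module still in its place (x of knobmod_mid in the frame of mat between -0.1 and 0.1 m and y of knobmod_mid in the frame of mat between -0.05 and 0.05 m and z of knobmod_mid in the frame of mat between 0.0345 and 0.0465 m and linear speed of each of knobmod, relaymod below 0.02 m/s and angle between each of knobmod_mid, relaymod_mid's own z axis and vertical below 0.1 rad and x of relaymod_mid in the frame of mat between -0.1 and 0.1 m and y of relaymod_mid in the frame of mat between -0.05 and 0.05 m and z of relaymod_mid in the frame of mat between 0.0345 and 0.0465 m and horizontal distance between faulty_mid and rack below 0.03 m), for 0.2 s.
2. the faulty module stands on the tester's pad, the neighbours still on the mat (x of knobmod_mid in the frame of mat between -0.1 and 0.1 m and y of knobmod_mid in the frame of mat between -0.05 and 0.05 m and z of knobmod_mid in the frame of mat between 0.0345 and 0.0465 m and linear speed of each of knobmod, relaymod, faulty below 0.02 m/s and angle between each of knobmod_mid, relaymod_mid, faulty_mid's own z axis and vertical below 0.1 rad and x of relaymod_mid in the frame of mat between -0.1 and 0.1 m and y of relaymod_mid in the frame of mat between -0.05 and 0.05 m and z of relaymod_mid in the frame of mat between 0.0345 and 0.0465 m and horizontal distance between faulty_mid and tester below 0.012 m and angle between the x axis of faulty_mid and the x axis of tester, either way round below 0.2 rad and z of faulty_mid in the frame of tester between 0.025 and 0.037 m), for 0.2 s.
3. the spare stands in the middle place of the rack, the neighbours still on the mat (x of knobmod_mid in the frame of mat between -0.1 and 0.1 m and y of knobmod_mid in the frame of mat between -0.05 and 0.05 m and z of knobmod_mid in the frame of mat between 0.0345 and 0.0465 m and linear speed of each of knobmod, relaymod, spare below 0.02 m/s and angle between each of knobmod_mid, relaymod_mid, spare_mid's own z axis and vertical below 0.1 rad and x of relaymod_mid in the frame of mat between -0.1 and 0.1 m and y of relaymod_mid in the frame of mat between -0.05 and 0.05 m and z of relaymod_mid in the frame of mat between 0.0345 and 0.0465 m and horizontal distance between spare_mid and rack below 0.012 m and angle between the x axis of spare_mid and the x axis of rack, either way round below 0.2 rad and z of spare_mid in the frame of rack between 0.025 and 0.037 m), for 0.2 s.
At the end, for the whole second after the job is handed in: Red module on the tester pad and spare in the middle place, each within 12 mm of centre and 0.2 rad of its direction; knob and relay modules within 13 mm of where they started and 0.2 rad of square to the rack; all upright, at rest, released (horizontal distance between faulty_mid and tester below 0.012 m and angle between the x axis of faulty_mid and the x axis of tester, either way round below 0.2 rad and z of faulty_mid in the frame of tester between 0.025 and 0.037 m and linear speed of each of faulty, spare, knobmod, relaymod below 0.02 m/s and angle between each of faulty_mid, spare_mid, knobmod_mid, relaymod_mid's own z axis and vertical below 0.1 rad and horizontal distance between spare_mid and rack below 0.012 m and angle between the x axis of each of spare_mid, knobmod_mid, relaymod_mid and the x axis of rack, either way round below 0.2 rad and z of spare_mid in the frame of rack between 0.025 and 0.037 m and distance of each of knobmod_mid, relaymod_mid from where it was at the start of the episode below 0.013 m); the robot touches nothing.
It fails at once if a module tipped beyond 0.5 rad (angle between any of knobmod_mid, relaymod_mid, faulty_mid, spare_mid's own z axis and vertical above 0.5 rad).
It fails at once if the bottle or the solder spool knocked about (moved by over 30 mm) (distance of any of bottle, spool from where it was at the start of the episode above 0.03 m).
It also fails if it takes over 138 s, if anything falls off the work surface, if the arm or the gripper's body presses on something with over 40 N, if the wrist force passes 120 N, or if a joint passes its speed limit or range.

ROBOT

A 7-joint arm with a two-finger parallel gripper is mounted at the origin on the work surface. World frame = base frame: x ahead of the robot, y to its left, z up, the work surface at z = 0. Lengths are in m, angles in rad, forces in N, time in s.
With the tool pointing down it reaches from about 0.4 to 0.85 m from the base axis. Payload 4.5 kg.
Tool frame: the origin (TCP) lies where the fingers leave the gripper's body, on its centre line; the fingertips stand 64 mm ahead of it and the grasp point (between the pads) lies 45 mm ahead of it; z points along the fingers, y is the direction in which the jaws open and shut (so a half turn about z gives the same grasp; the last joint's range is limited). The gripper opens to 88 mm and grips with 3 to 60 N. Pads are 18 mm wide; open, the fingers measure 123 mm over their backs; the gripper's body (75 mm by 187 mm) begins 45 mm behind the grasp point.
Start: joints at [-1.192, 0.689, -0.195, 1.565, 0.157, 0.902, -0.215], TCP at [0.211, 0.588, 0.303] pointing down, gripper open.
Joint ranges: [-3.01, 3.01], [-0.46, 2.08], [-1.47, 1.51], [0.13, 2.56], [-1, 4.14], [0.04, 2.09], [-2.66, 2.66]. Speed limits (rad/s): [2.57, 2.57, 3.14, 3.14, 3.14, 3.14, 3.14].

INTERFACE

Orientations are given as a unit quaternion [x, y, z, w].
In Python, from plant import monitor, snapshot, workorder, finder gives the robot as it stands.
- The arm moves only by the tool carry_out, never from a script. Its argument "motion" is one flat list of numbers, 6 for each row, row after row: the shift along the tool's x, y, z in cm, then the turn, a rotation vector about the tool's x, y, z in rad. In form: [x, y, z, rx, ry, rz, x, y, z, rx, ry, rz, ...]. A call has 1 to 8 rows; each row shifts and turns the commanded pose from where the row before left it, along the tool's axes as they then stand; what a row does not reach is not made up. A row lasts 1/8 s, in which the tool goes at most 62.5 mm and 10.7 degrees, less where a joint would pass 70% of its speed; a pose out of reach is approached as far as the arm can. A call with a gripper value outside its range is refused whole. "hand" is the finger opening in cm, from 0 to 8.81, set as the call begins (left out, the last holds). The fingers move at their own pace and stop on an object; "grip_force" is the grip in N (left out, the last holds). Time passes only in rows, so rows that do not move let the fingers close. It gives the time, the measured TCP pose, the force and the opening at its end, in the units of the state.
- monitor.get_state(): the state, without advancing time (a new reading comes with each control period).
- snapshot(name): name is "side" or "top"; returns a dict with "frame" (420x560x3 uint8, red, green, blue), "range_z" (420x560 float32, m along the optical axis (not along the pixel's ray), 0 where there is no reading), "fx", "fy", "cx", "cy" (pixels), "D" ([k1, k2, p1, p2, k3] as OpenCV has them; the pictures are not rectified), "rvec" (rotation vector, rad) and "tvec" (3), from world to camera coordinates, as OpenCV has them. Camera axes: x right, y down, z forward; pixel columns grow to the right and rows downward; lengths in m; the calibration is good to about 2 mm. A picture is of the moment at which its call begins.
- workorder.finish_job(): hands the job in, once; it reports no verdict.
Trained networks look in a picture, given as the dict that the camera call returned (one of the last four; its "shot" number tells which), for a name from the list of things; names that differ only in an ending like _2 or _b are one class to them, and where a whole thing is asked for, a point or a joint stands for the part that bears it (a point fixed in the world has none). Each returns a list of dicts, best first, with "p" (0 to 1); they miss things now and then, are a little off and sometimes report something else, mostly with a low value. They report only what shows in the picture. A call takes as long as a camera call. They do not tell look-alikes from the thing itself.
- finder.masks_of(picture, thing): "pixels" (420x560 bool, what is visible of it) and "extent" ([left, top, right, bottom] in pixels, round what is visible of it).
The state is a dict: "clock": time; "q": joint angles; "qd": joint speeds; "joint_torque": joint torques, N m; "tool_pos": TCP position; "eef_rot": TCP orientation; "contact_force": force on the tool from outside, world axes, zero at the start; "moment": the same for the moment, N m; "opening": opening from 0.0 (shut) to 1.0 (fully open).
Only numpy, scipy, OpenCV 4.12 (cv2) and the standard library are available. Lean on these libraries where they do the work, as an engineer would, in place of code of your own. Each camera call takes 0.05 s, during which the arm holds its last target. There are 200 camera calls.

## Working session

There is one attempt and no reset: what is moved stays moved. The work goes in short steps, Python scripts to look and compute and a tool call to move; the robot and the scene stay as the last step left them, time stands still between calls to the robot, and variables do not carry over. Pictures are saved under pics/ and viewed, about 12 in all and at most 16, crops included, and the job is handed in when it is done.

Besides the shell and the picture viewer there is one more tool, called after "Call:" as name(argument=value, ...) on one line, values as JSON. carry_out: Moves the arm, as the interface text tells. Its arguments: {"type":"object","properties":{"motion":{"type":"array"},"hand":{"type":"number"},"grip_force":{"type":"number"}},"required":["motion"]}

```bash
mkdir -p pics; ls; cat > h.py <<'E'
import numpy as np, cv2
from scipy.spatial.transform import Rotation as R
from plant import monitor, snapshot, workorder, finder
def cloud(p):
    z=p["range_z"]; h,w=z.shape
    K=np.array([[p["fx"],0,p["cx"]],[0,p["fy"],p["cy"]],[0,0,1.]])
    u,v=np.meshgrid(np.arange(w),np.arange(h))
    n=cv2.undistortPoints(np.stack([u,v],-1).reshape(-1,1,2).astype(float),K,np.array(p["D"])).reshape(h,w,2)
    c=np.dstack([n*z[...,None],z])
    Rm=cv2.Rodrigues(np.array(p["rvec"],float))[0]
    W=(c-np.array(p["tvec"]).reshape(3))@Rm
    W[z==0]=np.nan
    return W
def save(p,n): cv2.imwrite(f"pics/{n}.png",p["frame"][...,::-1])
def st():
    s=monitor.get_state(); return s
E
python3 - <<'E'
from h import *
for n in("top","side"):
    p=snapshot(n); save(p,n+"0"); W=cloud(p)
    np.savez(n+"0.npz",W=W,f=p["frame"])
    for t in["knobmod_mid","relaymod_mid","faulty_mid","spare_mid","rack","tester","mat","bottle","spool"]:
        for d in finder.masks_of(p,t)[:3]:
            m=d["pixels"]; P=W[m]; P=P[~np.isnan(P[:,0])]
            print(n,t,round(d["p"],2),np.round(d["extent"]),len(P),np.round(np.median(P,0),3) if len(P) else "",np.round(np.percentile(P,[2,98],axis=0),3).tolist() if len(P) else "")
print(st())
E
```

```text
pics
top knobmod_mid 0.76 [301. 165. 330. 196.] 758 [ 0.615 -0.073  0.048] [[0.578, -0.106, 0.02], [0.656, -0.045, 0.087]]
top relaymod_mid 0.56 [254. 159. 277. 196.] 699 [0.622 0.053 0.049] [[0.587, 0.026, 0.033], [0.665, 0.081, 0.087]]
top faulty_mid 0.84 [150. 282. 173. 327.] 862 [0.305 0.345 0.036] [[0.256, 0.324, 0.0], [0.353, 0.373, 0.042]]
top faulty_mid 0.63 [286. 157. 305. 199.] 702 [ 0.619 -0.011  0.049] [[0.57, -0.034, 0.013], [0.667, 0.011, 0.053]]
top faulty_mid 0.57 [159. 174. 212. 264.] 4188 [0.522 0.278 0.004] [[0.41, 0.213, 0.0], [0.637, 0.345, 0.008]]
top spare_mid 0.87 [268. 237. 305. 256.] 680 [0.444 0.01  0.037] [[0.421, -0.038, 0.028], [0.466, 0.057, 0.042]]
top rack 0.79 [248. 151. 336. 210.] 2867 [ 0.609 -0.006  0.012] [[0.542, -0.123, 0.008], [0.701, 0.101, 0.018]]
top tester 0.87 [372. 154. 434. 250.] 4037 [ 0.564 -0.297  0.014] [[0.45, -0.365, 0.008], [0.666, -0.229, 0.059]]
top tester 0.28 [227. 249. 245. 265.] 300 [0.427 0.146 0.036] [[0.405, 0.123, 0.005], [0.448, 0.17, 0.04]]
top mat 0.92 [158. 177. 214. 265.] 4175 [0.522 0.278 0.004] [[0.411, 0.212, 0.
[... 1386 characters left out ...]
1.0, 'q': array([-1.19217638,  0.68908099, -0.19456573,  1.56527456,  0.15732773,
        0.90248725, -0.21510338]), 'qd': array([ 4.68158003e-04, -6.29557248e-05, -5.41765248e-04,  4.98076638e-04,
        7.93028111e-04,  2.96864192e-03, -1.31646002e-04]), 'joint_torque': array([ 3.08872150e-04, -5.27482009e+01, -1.26691137e+00, -1.53752983e+01,
       -5.19294385e-02, -7.51527059e-04,  2.41343474e-05]), 'tool_pos': array([0.21127634, 0.58824496, 0.30276053]), 'eef_rot': array([1.71553844e-01, 9.85174743e-01, 6.47709885e-05, 2.46886070e-05]), 'contact_force': array([-0.17473872, -0.17287014,  0.15309666]), 'moment': array([0.02179515, 0.01139441, 0.03508534]), 'opening': 0.9993482164968132}
```

```bash
python3 - <<'E'
import cv2
a=cv2.imread("pics/top0.png")[90:340,140:450]; cv2.imwrite("pics/topc.png",cv2.resize(a,None,fx=2.4,fy=2.4,interpolation=cv2.INTER_CUBIC))
a=cv2.imread("pics/side0.png")[130:360,140:400]; cv2.imwrite("pics/sidec.png",cv2.resize(a,None,fx=2.6,fy=2.6,interpolation=cv2.INTER_CUBIC))
E
```

```text
(no output)
```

View pics/topc.png

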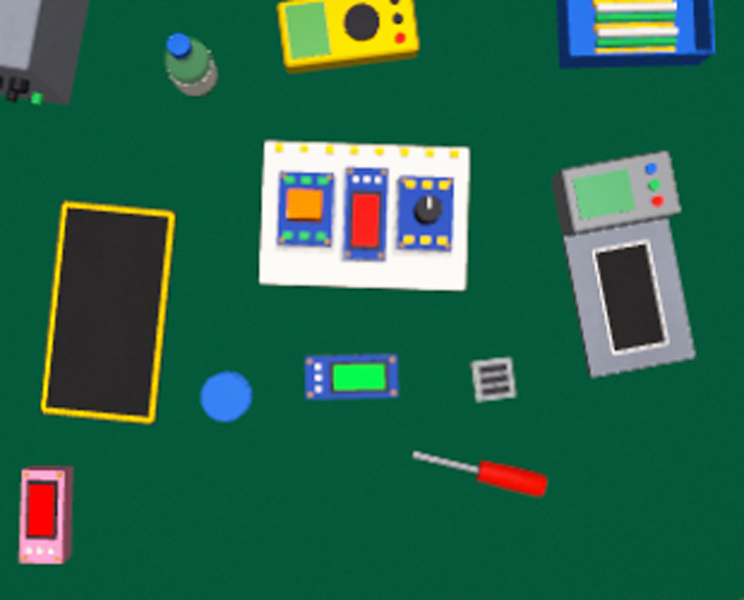

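View pics/sidec.png

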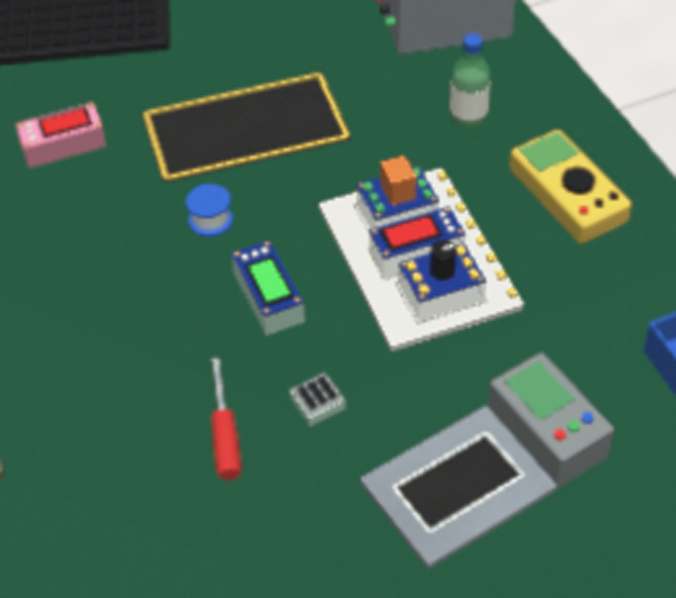

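```bash
cat >> h.py <<'E'
def ray(p,uv,z):
    K=np.array([[p["fx"],0,p["cx"]],[0,p["fy"],p["cy"]],[0,0,1.]])
    n=cv2.undistortPoints(np.array(uv,float).reshape(-1,1,2),K,np.array(p["D"])).reshape(-1,2)
    Rm=cv2.Rodrigues(np.array(p["rvec"],float))[0]
    C=-Rm.T@np.array(p["tvec"]).reshape(3); d=np.c_[n,np.ones(len(n))]@Rm
    return (C+d*((z-C[2])/d[:,2])[:,None])[:,:2]
def col(p,name):
    H,S,V=[x.astype(int) for x in cv2.split(cv2.cvtColor(p["frame"],cv2.COLOR_RGB2HSV))]
    return {"blue":(H>102)&(H<128)&(S>120)&(V>60),"white":(S<40)&(V>185),"yellow":(H>18)&(H<32)&(S>150)&(V>140),
      "red":((H<5)|(H>174))&(S>200)&(V>150),"green":(H>45)&(H<75)&(S>150)&(V>190),"orange":(H>6)&(H<17)&(S>150)&(V>120),
      "black":(V<70)&(S<90)}[name]
def fit(p,name,z,box):
    """box world x0,x1,y0,y1 -> list of blobs: centre, long side angle, sizes"""
    m=col(p,name); v,u=np.nonzero(m); P=ray(p,np.c_[u,v],z)
    k=(P[:,0]>box[0])&(P[:,0]<box[1])&(P[:,1]>box[2])&(P[:,1]<box[3])
    m2=np.zeros(m.shape,np.uint8); m2[v[k],u[k]]=1
    n,l,s,c=cv2.connectedComponentsWithStats(m2)
    out=[]
    for i in range(1,n):
        if s[i,4]<25: continue
        v,u=np.nonzero(l==i); P=ray(p,np.c_[u,v],z)
        c,(w,h),a=cv2.minAreaRect((P*1000).astype(np.float32))
        a=np.radians(a)
        if w<h: a+=np.pi/2; w,h=h,w
        a=(a+np.pi/2)%np.pi-np.pi/2
        out.append((s[i,4],np.round(c,1).tolist(),round(float(a),3),round(w,1),round(h,1)))
    return sorted(out)[::-1][:3]
E
python3 - <<'E'
from h import *
for n in("top","side"):
    p=snapshot(n); print(n)
    for t,c,z,b in[("rack","white",.012,(.5,.75,-.15,.13)),("mat","yellow",.004,(.38,.66,.19,.37)),("pad","white",.012,(.42,.62,-.39,-.22)),
      ("boards","blue",.047,(.55,.69,-.11,.09)),("dispboards","blue",.05,(.55,.69,-.04,.02)),("spare","blue",.038,(.4,.49,-.06,.08)),
      ("redscr","red",.05,(.55,.69,-.05,.03)),("knob","black",.085,(.55,.69,-.12,0)),("relay","orange",.085,(.55,.69,0,.1)),("spool","blue",.036,(.36,.49,.1,.2)),("gscr","green",.038,(.4,.49,-.06,.08))]:
        print(t,*fit(p,c,z,b),sep="\n   ")
E
```

```text
top
rack
   (np.int32(2810), [622.7, -12.2], 1.508, 230.1, 160.4)
mat
   (np.int32(673), [523.5, 278.9], -0.123, 239.8, 128.8)
pad
   (np.int32(203), [522.9, -306.7], 0.159, 123.1, 67.1)
boards
   (np.int32(411), [618.7, -77.1], -0.032, 75.6, 57.1)
   (np.int32(301), [627.6, 52.3], -0.029, 75.4, 57.0)
   (np.int32(263), [620.6, -11.0], -0.031, 96.3, 44.0)
dispboards
   (np.int32(263), [620.2, -10.9], -0.031, 96.0, 43.8)
spare
   (np.int32(334), [444.9, 8.3], 1.541, 98.7, 44.1)
redscr
   (np.int32(196), [612.4, -10.7], -0.03, 49.3, 23.3)
knob
relay
   (np.int32(44), [626.4, 52.3], 1.542, 32.4, 30.1)
spool
   (np.int32(350), [426.7, 144.1], 1.544, 52.1, 51.9)
gscr
   (np.int32(209), [444.7, 0.5], 1.541, 52.0, 23.3)
side
rack
   (np.int32(1435), [616.8, -15.2], 1.509, 228.7, 158.0)
mat
   (np.int32(31), [404.1, 291.7], 1.437, 112.7, 4.6)
pad
   (np.int32(197), [518.4, -307.1], 0.158, 123.1, 68.4)
boards
   (np.int32(168), [614.5, -79.5], -0.077, 58.8, 57.4)
   (np.int32(104), [610.4, -17.8], 0.012, 88.4, 44.0)
   (np.int32(94), [622.9, 51.2], 1.514, 59.4, 57.6)
dispboards
   (np.int32(1
[... 374 characters left out ...]

  File "h.py", line 19, in ray
    n=cv2.undistortPoints(np.array(uv,float).reshape(-1,1,2),K,np.array(p["D"])).reshape(-1,2)
      ~~~~~~~~~~~~~~~~~~~^^^^^^^^^^^^^^^^^^^^^^^^^^^^^^^^^^^^^^^^^^^^^^^^^^^^^^^
cv2.error: OpenCV(4.12.0) /io/opencv/modules/calib3d/src/undistort.dispatch.cpp:347: error: (-215:Assertion failed) CV_IS_MAT(_src) && CV_IS_MAT(_dst) && (_src->rows == 1 || _src->cols == 1) && (_dst->rows == 1 || _dst->cols == 1) && _src->cols + _src->rows - 1 == _dst->rows + _dst->cols - 1 && (CV_MAT_TYPE(_src->type) == CV_32FC2 || CV_MAT_TYPE(_src->type) == CV_64FC2) && (CV_MAT_TYPE(_dst->type) == CV_32FC2 || CV_MAT_TYPE(_dst->type) == CV_64FC2) in function 'cvUndistortPointsInternal'
```

```bash
cat >> h.py <<'E'
def pose():
    s=st(); M=R.from_quat(s["eef_rot"]).as_matrix()
    return s["tool_pos"],np.arctan2(-M[0,1],M[1,1]),M,s
def go(x,y,z,psi,start=None):
    """print rz first (tool), then shift in cm in the turned tool frame"""
    p,ps,M,s=pose()
    if start is not None: p,ps=np.array(start[:3]),start[3]
    d=np.array([x,y,z])-p; c,sn=np.cos(psi),np.sin(psi)
    t=np.array([-c*d[0]-sn*d[1],-sn*d[0]+c*d[1],-d[2]])*100
    print("at",np.round(p,4),"psi",round(ps,3),"tilt",round(float(np.arccos(-M[2,2])),4),"rz",round(-((psi-ps+np.pi)%(2*np.pi)-np.pi),3),"shift cm",np.round(t,2),"rows>=",int(np.ceil(np.linalg.norm(t)/6.2)),"F",np.round(s["contact_force"],1),"open",round(s["opening"]*8.81,2),"t",round(s["clock"],2))
E
python3 - <<'E'
from h import *
go(.625,.0513,.25,-.065)
E
```

```text
at [0.2112 0.5882 0.3027] psi -0.345 tilt 0.0001 rz -0.28 shift cm [-44.78 -50.89   5.27] rows>= 11 F [-0.1  0.4  0.5] open 8.82 t 1.1
```

Call:
carry_out(motion=[0, 0, 0, 0, 0, -0.14, 0, 0, 0, 0, 0, -0.14, -3.4, -3.9, 0.4, 0, 0, 0, -3.4, -3.9, 0.4, 0, 0, 0, -3.4, -3.9, 0.4, 0, 0, 0, -3.4, -3.9, 0.4, 0, 0, 0, -3.4, -3.9, 0.4, 0, 0, 0, -3.4, -3.9, 0.4, 0, 0, 0], hand=6.4)

```text
clock: 2.1
tool_pos: [0.4007, 0.3403, 0.2788]
eef_rot: [0.032, 0.999, 0.0, 0.0]
contact_force: [0.7, -0.0, 0.0]
opening: 0.724
```

Call:
carry_out(motion=[-3.4, -3.9, 0.4, 0, 0, 0, -3.4, -3.9, 0.4, 0, 0, 0, -3.4, -3.9, 0.4, 0, 0, 0, -3.4, -3.9, 0.4, 0, 0, 0, -3.4, -3.9, 0.4, 0, 0, 0, -3.4, -3.9, 0.4, 0, 0, 0, -3.4, -3.9, 0.4, 0, 0, 0, 0, 0, 0, 0, 0, 0])

```text
clock: 3.1
tool_pos: [0.6216, 0.0478, 0.2499]
eef_rot: [0.037, 0.999, -0.002, 0.001]
contact_force: [-0.2, 0.9, -0.6]
opening: 0.728
```

```bash
python3 - <<'E'
from h import *
go(.625,.0513,.123,-.065)
E
```

```text
at [0.6216 0.0478 0.2499] psi -0.074 tilt 0.0036 rz -0.009 shift cm [-0.32  0.37 12.69] rows>= 3 F [-0.2  0.9 -0.6] open 6.42 t 3.1
```

Call:
carry_out(motion=[-0.5, 0, 2, 0, 0, 0, 0, 0, 3, 0, 0, 0, 0, 0, 3, 0, 0, 0, 0, 0, 0, 0, 0, 0])

```text
clock: 3.6
tool_pos: [0.622, 0.0551, 0.1678]
eef_rot: [0.031, 1.0, -0.0, -0.003]
contact_force: [0.6, 0.4, 0.7]
opening: 0.73
```

```bash
python3 - <<'E'
from h import *
p=snapshot("side"); cv2.imwrite("pics/s1.png",cv2.resize(p["frame"][130:300,200:400,::-1],None,fx=3,fy=3,interpolation=cv2.INTER_CUBIC))
go(.625,.0513,.123,-.065)
E
```

```text
at [0.6233 0.0551 0.1696] psi -0.062 tilt 0.003 rz 0.003 shift cm [-0.2  -0.36  4.66] rows>= 1 F [0.6 0.7 0.5] open 6.39 t 3.65
```

View pics/s1.png

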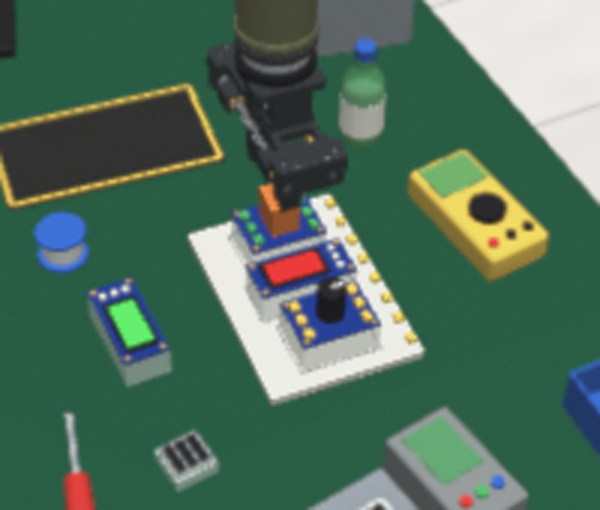

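Call:
carry_out(motion=[-0.2, -0.3, 1, 0, 0, 0, 0, 0, 1.8, 0, 0, 0, 0, 0, 1.8, 0, 0, 0, 0, 0, 0, 0, 0, 0, 0, 0, 0, 0, 0, 0])

```text
clock: 4.28
tool_pos: [0.6264, 0.0504, 0.1247]
eef_rot: [0.032, 0.999, 0.0, 0.0]
contact_force: [-0.1, 0.8, -0.3]
opening: 0.721
```

Call:
carry_out(motion=[0, 0, 0, 0, 0, 0, 0, 0, 0, 0, 0, 0, 0, 0, 0, 0, 0, 0, 0, 0, 0, 0, 0, 0], hand=3.0, grip_force=20)

```text
clock: 4.78
tool_pos: [0.6266, 0.0507, 0.1251]
eef_rot: [0.032, 0.999, 0.0, 0.0]
contact_force: [-0.6, 0.7, 1.5]
opening: 0.406
```

```bash
python3 - <<'E'
from h import *
go(.625,.0513,.123,-.065)
go(.5756,.2708,.183,-.123,(.625,.0513,.183,-.065))
E
```

```text
at [0.6266 0.0507 0.1251] psi -0.065 tilt 0.0011 rz 0.0 shift cm [0.16 0.05 0.21] rows>= 1 F [-0.6  0.7  1.5] open 3.58 t 4.78
at [0.625  0.0513 0.183 ] psi -0.065 tilt 0.0011 rz 0.058 shift cm [ 7.6  21.18 -0.  ] rows>= 4 F [-0.6  0.7  1.5] open 3.58 t 4.78
```

Call:
carry_out(motion=[0, 0, -2, 0, 0, 0, 0, 0, -4, 0, 0, 0, 0, 0, 0, 0, 0, 0.058, 1.6, 4.2, 0, 0, 0, 0, 1.6, 4.3, 0, 0, 0, 0, 1.6, 4.3, 0, 0, 0, 0, 1.5, 4.2, 0, 0, 0, 0, 1.5, 4.2, 0, 0, 0, 0])

```text
clock: 5.78
tool_pos: [0.5745, 0.2713, 0.1858]
eef_rot: [0.061, 0.998, -0.0, 0.0]
contact_force: [-0.4, 0.2, -2.4]
opening: 0.407
```

Call:
carry_out(motion=[0, 0, 0, 0, 0, 0, 0, 0, 2, 0, 0, 0, 0, 0, 2, 0, 0, 0, 0, 0, 0, 0, 0, 0, 0, 0, 0, 0, 0, 0])

```text
clock: 6.4
tool_pos: [0.5752, 0.27, 0.145]
eef_rot: [0.062, 0.998, 0.0, 0.0]
contact_force: [-0.0, -0.6, -3.1]
opening: 0.411
```

```bash
python3 - <<'E'
from h import *
go(.5756,.2708,.1181,-.123)
p=snapshot("side"); cv2.imwrite("pics/s2.png",cv2.resize(p["frame"][130:300,180:380,::-1],None,fx=3,fy=3,interpolation=cv2.INTER_CUBIC))
E
```

```text
at [0.5752 0.27   0.145 ] psi -0.123 tilt 0.0004 rz -0.0 shift cm [-0.03  0.09  2.69] rows>= 1 F [-0.  -0.6 -3.1] open 3.62 t 6.4
```

View pics/s2.png

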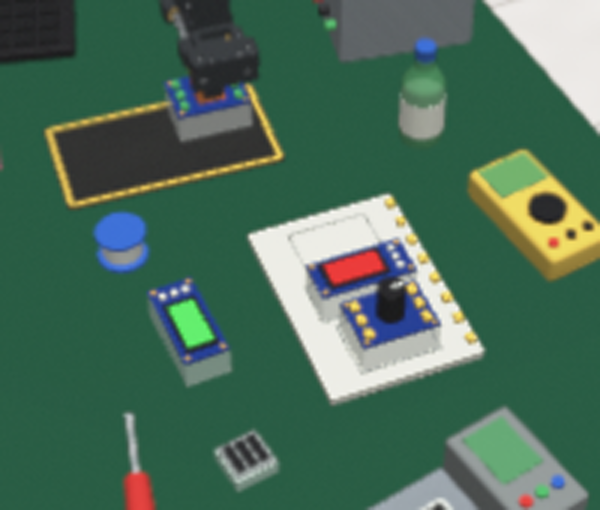

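Call:
carry_out(motion=[0, 0, 1.4, 0, 0, 0, 0, 0, 1.2, 0, 0, 0, 0, 0, 0, 0, 0, 0, 0, 0, 0, 0, 0, 0])

```text
clock: 6.95
tool_pos: [0.5746, 0.2701, 0.1184]
eef_rot: [0.061, 0.998, -0.0, -0.0]
contact_force: [0.4, -0.1, -2.3]
opening: 0.408
```

Call:
carry_out(motion=[0, 0, 0, 0, 0, 0, 0, 0, 0, 0, 0, 0, 0, 0, 0, 0, 0, 0], hand=6.4)

```text
clock: 7.32
tool_pos: [0.575, 0.2703, 0.1191]
eef_rot: [0.061, 0.998, 0.0, 0.0]
contact_force: [0.3, -0.2, -0.2]
opening: 0.717
```

Call:
carry_out(motion=[0, 0, -3, 0, 0, 0, 0, 0, -6, 0, 0, 0, 0, 0, -1, 0, 0, 0, 0, 0, 0, 0, 0, 0])

```text
clock: 7.82
tool_pos: [0.575, 0.2702, 0.2193]
eef_rot: [0.061, 0.998, 0.0, 0.001]
contact_force: [0.2, -0.1, 0.1]
opening: 0.727
```

```bash
python3 - <<'E'
from h import *
go(.616,-.0785,.21,-.065)
E
```

```text
at [0.575  0.2702 0.2193] psi -0.123 tilt 0.0014 rz -0.058 shift cm [ -6.35 -34.53   0.93] rows>= 6 F [ 0.2 -0.1  0.1] open 6.41 t 7.83
```

Call:
carry_out(motion=[0, 0, 0, 0, 0, -0.058, -0.9, -4.9, 0, 0, 0, 0, -0.9, -5, 0, 0, 0, 0, -0.9, -5, 0, 0, 0, 0, -0.9, -5, 0, 0, 0, 0, -0.9, -5, 0, 0, 0, 0, -0.9, -5, 0, 0, 0, 0, -0.9, -4.6, 0.9, 0, 0, 0])

```text
clock: 8.82
tool_pos: [0.6147, -0.0802, 0.208]
eef_rot: [0.033, 0.999, -0.0, -0.001]
contact_force: [0.6, 0.5, 0.3]
opening: 0.727
```

Call:
carry_out(motion=[0, 0, 0, 0, 0, 0, 0, 0, 2, 0, 0, 0, 0, 0, 2, 0, 0, 0, 0, 0, 0, 0, 0, 0])

```text
clock: 9.32
tool_pos: [0.6135, -0.0768, 0.1672]
eef_rot: [0.031, 1.0, 0.0, -0.003]
contact_force: [0.1, -0.8, 0.1]
opening: 0.728
```

```bash
python3 - <<'E'
from h import *
go(.616,-.0785,.125,-.065)
p=snapshot("side"); cv2.imwrite("pics/s3.png",cv2.resize(p["frame"][130:300,180:380,::-1],None,fx=3,fy=3,interpolation=cv2.INTER_CUBIC))
E
```

```text
at [ 0.6135 -0.0768  0.1672] psi -0.063 tilt 0.0058 rz 0.002 shift cm [-0.26 -0.15  4.22] rows>= 1 F [ 0.1 -0.8  0.1] open 6.41 t 9.32
```

View pics/s3.png

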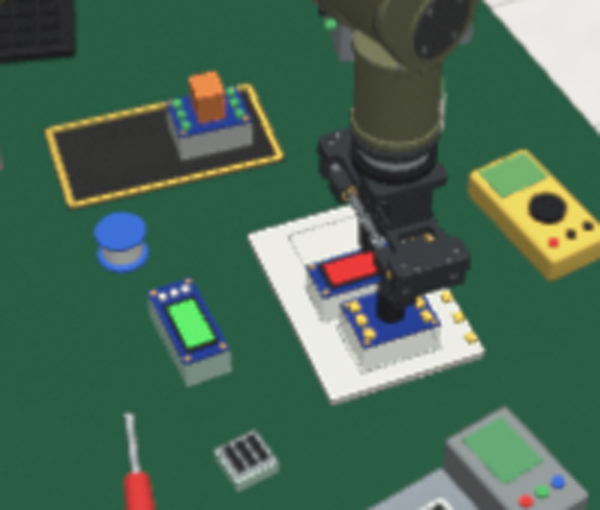

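Call:
carry_out(motion=[-0.2, -0.1, 1, 0, 0, 0, 0, 0, 1.6, 0, 0, 0, 0, 0, 1.6, 0, 0, 0, 0, 0, 0, 0, 0, 0, 0, 0, 0, 0, 0, 0])

```text
clock: 10.0
tool_pos: [0.6174, -0.0792, 0.1277]
eef_rot: [0.032, 0.999, 0.0, 0.0]
contact_force: [-0.0, 0.2, 0.1]
opening: 0.725
```

Call:
carry_out(motion=[0, 0, 0, 0, 0, 0, 0, 0, 0, 0, 0, 0, 0, 0, 0, 0, 0, 0, 0, 0, 0, 0, 0, 0], hand=2.2, grip_force=25)

```text
clock: 10.5
tool_pos: [0.6175, -0.0788, 0.1279]
eef_rot: [0.032, 0.999, 0.0, 0.0]
contact_force: [0.8, 0.7, -1.7]
opening: 0.309
```

```bash
python3 - <<'E'
from h import *
go(.616,-.0785,.125,-.065)
s=pose()[0]
go(.4664,.2842,s[2]+.08,-.123,(s[0],s[1],s[2]+.08,-.065))
E
```

```text
at [ 0.6175 -0.0788  0.1279] psi -0.065 tilt 0.001 rz 0.0 shift cm [0.15 0.02 0.29] rows>= 1 F [ 0.8  0.7 -1.7] open 2.72 t 10.5
at [ 0.6175 -0.0788  0.2079] psi -0.065 tilt 0.001 rz 0.058 shift cm [19.45 34.17 -0.  ] rows>= 7 F [ 0.8  0.7 -1.7] open 2.72 t 10.5
```

Call:
carry_out(motion=[0, 0, -2, 0, 0, 0, 0, 0, -6, 0, 0, 0, 0, 0, 0, 0, 0, 0.058, 2.1, 3.8, 0, 0, 0, 0, 2.1, 3.8, 0, 0, 0, 0, 2.1, 3.8, 0, 0, 0, 0, 2.1, 3.8, 0, 0, 0, 0, 2.2, 3.8, 0, 0, 0, 0])

```text
clock: 11.5
tool_pos: [0.5351, 0.1235, 0.2089]
eef_rot: [0.061, 0.998, 0.0, 0.001]
contact_force: [0.6, 0.8, -2.2]
opening: 0.306
```

Call:
carry_out(motion=[2.2, 3.8, 0, 0, 0, 0, 2.2, 3.8, 0, 0, 0, 0, 2.2, 3.8, 0, 0, 0, 0, 2.2, 3.8, 0, 0, 0, 0, 0, 0, 3, 0, 0, 0, 0, 0, 3, 0, 0, 0, 0, 0, 0, 0, 0, 0, 0, 0, 0, 0, 0, 0])

```text
clock: 12.5
tool_pos: [0.4672, 0.2842, 0.1491]
eef_rot: [0.062, 0.998, 0.001, 0.001]
contact_force: [-0.3, -0.5, -1.3]
opening: 0.311
```

```bash
python3 - <<'E'
from h import *
go(.4664,.2842,.1209,-.123)
p=snapshot("side"); cv2.imwrite("pics/s4.png",cv2.resize(p["frame"][130:300,180:380,::-1],None,fx=3,fy=3,interpolation=cv2.INTER_CUBIC))
E
```

```text
at [0.4672 0.2842 0.1491] psi -0.123 tilt 0.0018 rz -0.0 shift cm [ 0.08 -0.01  2.82] rows>= 1 F [-0.3 -0.5 -1.3] open 2.74 t 12.5
```

View pics/s4.png

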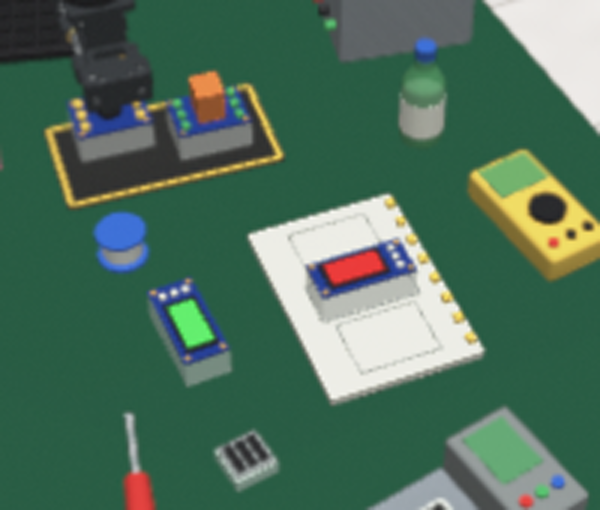

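Call:
carry_out(motion=[0, 0, 1.4, 0, 0, 0, 0, 0, 1.3, 0, 0, 0, 0, 0, 0, 0, 0, 0, 0, 0, 0, 0, 0, 0])

```text
clock: 13.05
tool_pos: [0.4664, 0.2836, 0.1204]
eef_rot: [0.061, 0.998, -0.0, -0.0]
contact_force: [0.4, 0.8, -1.5]
opening: 0.307
```

Call:
carry_out(motion=[0, 0, 0, 0, 0, 0, 0, 0, 0, 0, 0, 0, 0, 0, 0, 0, 0, 0], hand=6.4)

```text
clock: 13.42
tool_pos: [0.4668, 0.2839, 0.121]
eef_rot: [0.061, 0.998, 0.0, 0.0]
contact_force: [0.2, -0.3, 0.1]
opening: 0.624
```

Call:
carry_out(motion=[0, 0, -3, 0, 0, 0, 0, 0, -6, 0, 0, 0, 0, 0, 0, 0, 0, 0], hand=8.0)

```text
clock: 13.8
tool_pos: [0.4685, 0.2853, 0.2146]
eef_rot: [0.062, 0.998, 0.003, 0.003]
contact_force: [-0.1, 0.3, -1.1]
opening: 0.908
```

```bash
python3 - <<'E'
from h import *
go(.619,-.0125,.21,-.065)
E
```

```text
at [0.4685 0.2853 0.2146] psi -0.123 tilt 0.0087 rz -0.058 shift cm [-16.95 -28.74   0.46] rows>= 6 F [-0.1  0.3 -1.1] open 8.0 t 13.8
```

Call:
carry_out(motion=[0, 0, 0, 0, 0, -0.058, -2.4, -4, 0, 0, 0, 0, -2.4, -4.1, 0, 0, 0, 0, -2.4, -4.1, 0, 0, 0, 0, -2.5, -4.1, 0, 0, 0, 0, -2.5, -4.1, 0, 0, 0, 0, -2.5, -4.1, 0, 0, 0, 0, -2.4, -4.1, 0, 0, 0, 0])

```text
clock: 14.8
tool_pos: [0.6189, -0.0141, 0.2097]
eef_rot: [0.032, 0.999, 0.0, -0.001]
contact_force: [1.0, 0.0, -0.6]
opening: 0.911
```

Call:
carry_out(motion=[0, 0, 2, 0, 0, 0, 0, 0, 4, 0, 0, 0, 0, 0, 2, 0, 0, 0, 0, 0, 0, 0, 0, 0, 0, 0, 0, 0, 0, 0])

```text
clock: 15.42
tool_pos: [0.6194, -0.0122, 0.1316]
eef_rot: [0.032, 0.999, 0.0, 0.001]
contact_force: [-0.6, -0.3, 0.3]
opening: 0.908
```

```bash
python3 - <<'E'
from h import *
go(.619,-.0125,.083,-.065)
p=snapshot("side"); cv2.imwrite("pics/s5.png",cv2.resize(p["frame"][130:300,180:380,::-1],None,fx=3,fy=3,interpolation=cv2.INTER_CUBIC))
E
```

```text
at [ 0.6194 -0.0122  0.1316] psi -0.065 tilt 0.0016 rz 0.0 shift cm [ 0.04 -0.03  4.86] rows>= 1 F [-0.6 -0.3  0.3] open 8.0 t 15.43
```

View pics/s5.png

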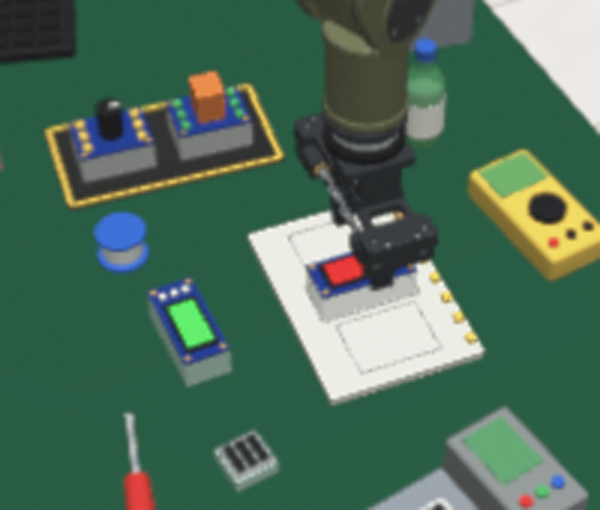

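Call:
carry_out(motion=[0, 0, 2.4, 0, 0, 0, 0, 0, 1.6, 0, 0, 0, 0, 0, 0.7, 0, 0, 0, 0, 0, 0, 0, 0, 0])

```text
clock: 15.98
tool_pos: [0.6187, -0.0125, 0.0836]
eef_rot: [0.032, 0.999, 0.0, -0.0]
contact_force: [0.8, 0.3, -0.3]
opening: 0.907
```

Call:
carry_out(motion=[0, 0, 0, 0, 0, 0, 0, 0, 0, 0, 0, 0, 0, 0, 0, 0, 0, 0, 0, 0, 0, 0, 0, 0], hand=4.0, grip_force=20)

```text
clock: 16.48
tool_pos: [0.6189, -0.0126, 0.0839]
eef_rot: [0.032, 0.999, 0.0, 0.0]
contact_force: [-1.2, -0.3, 1.5]
opening: 0.521
```

```bash
python3 - <<'E'
from h import *
go(.619,-.0125,.083,-.065)
s=pose()[0]
go(.5205+s[0]-.6177,-.3075+s[1]+.012,s[2]+.08,.159,(s[0],s[1],s[2]+.08,-.065))
E
```

```text
at [ 0.6189 -0.0126  0.0839] psi -0.065 tilt 0.0004 rz 0.0 shift cm [-0.01  0.01  0.09] rows>= 1 F [-1.2 -0.3  1.5] open 4.59 t 16.48
at [ 0.6189 -0.0126  0.1639] psi -0.065 tilt 0.0004 rz -0.224 shift cm [ 14.28 -27.64  -0.  ] rows>= 6 F [-1.2 -0.3  1.5] open 4.59 t 16.48
```

Call:
carry_out(motion=[0, 0, -2, 0, 0, 0, 0, 0, -6, 0, 0, 0, 0, 0, 0, 0, 0, -0.112, 0, 0, 0, 0, 0, -0.112, 2, -3.9, 0, 0, 0, 0, 2, -3.9, 0, 0, 0, 0, 2, -3.9, 0, 0, 0, 0, 2.1, -4, 0, 0, 0, 0])

```text
clock: 17.48
tool_pos: [0.5634, -0.1818, 0.165]
eef_rot: [-0.08, 0.997, -0.0, 0.001]
contact_force: [0.7, -0.3, -0.7]
opening: 0.518
```

Call:
carry_out(motion=[2.1, -4, 0, 0, 0, 0, 2.1, -4, 0, 0, 0, 0, 2, -3.9, 0, 0, 0, 0, 0, 0, 0, 0, 0, 0, 0, 0, 3, 0, 0, 0, 0, 0, 2, 0, 0, 0, 0, 0, 0, 0, 0, 0, 0, 0, 0, 0, 0, 0])

```text
clock: 18.48
tool_pos: [0.522, -0.3073, 0.1143]
eef_rot: [-0.08, 0.997, -0.0, 0.0]
contact_force: [0.3, -1.0, -0.9]
opening: 0.52
```

```bash
python3 - <<'E'
from h import *
go(.5217,-.3081,.0845,.159)
p=snapshot("top"); save(p,"t6")
# red module held ~ top height .051+.032
print(fit(p,"blue",.083,(.42,.62,-.4,-.22)),fit(p,"red",.083,(.42,.62,-.4,-.22)),fit(p,"white",.012,(.42,.62,-.4,-.22)))
cv2.imwrite("pics/t6.png",cv2.resize(p["frame"][130:280,340:460,::-1],None,fx=4,fy=4,interpolation=cv2.INTER_CUBIC))
E
```

```text
at [ 0.522  -0.3073  0.1143] psi 0.16 tilt 0.0009 rz 0.001 shift cm [ 0.04 -0.07  2.98] rows>= 1 F [ 0.3 -1.  -0.9] open 4.58 t 18.48
[(np.int32(113), [561.5, -298.8], -1.476, 47.1, 25.2), (np.int32(59), [481.4, -316.4], -1.257, 37.0, 13.2)] [(np.int32(43), [522.2, -300.9], 0.159, 25.5, 11.4)] [(np.int32(59), [579.0, -295.5], -1.14, 68.2, 22.8), (np.int32(55), [466.8, -314.8], -1.56, 65.4, 14.1)]
```

View pics/t6.png

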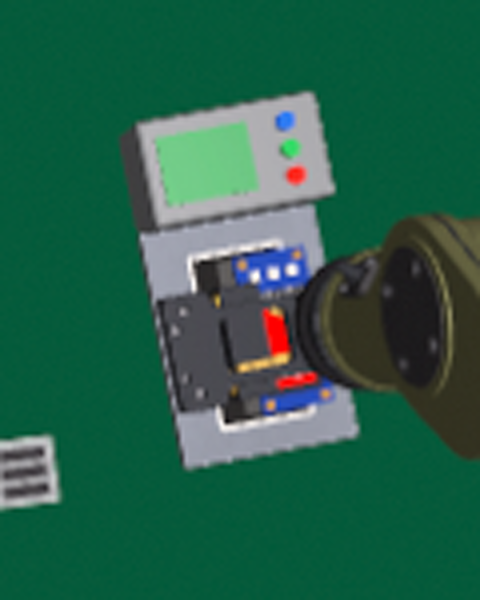

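Call:
carry_out(motion=[0, 0, 1.6, 0, 0, 0, 0, 0, 1.3, 0, 0, 0, 0, 0, 0, 0, 0, 0, 0, 0, 0, 0, 0, 0])

```text
clock: 19.02
tool_pos: [0.5211, -0.3075, 0.0842]
eef_rot: [-0.08, 0.997, 0.0, -0.0]
contact_force: [-0.3, 0.4, -0.6]
opening: 0.522
```

Call:
carry_out(motion=[0, 0, 0, 0, 0, 0, 0, 0, 0, 0, 0, 0, 0, 0, 0, 0, 0, 0], hand=7.5)

```text
clock: 19.4
tool_pos: [0.5215, -0.3078, 0.0849]
eef_rot: [-0.08, 0.997, -0.0, 0.0]
contact_force: [0.3, -0.4, 0.3]
opening: 0.83
```

Call:
carry_out(motion=[0, 0, -3, 0, 0, 0, 0, 0, -6, 0, 0, 0, 0, 0, -4, 0, 0, 0, -3, 4, 0, 0, 0, 0, -3, 4, 0, 0, 0, 0, 0, 4, 0, 0, 0, 0, 0, 4, 0, 0, 0, 0])

```text
clock: 20.27
tool_pos: [0.5552, -0.1387, 0.2148]
eef_rot: [-0.08, 0.997, 0.0, 0.0]
contact_force: [0.0, 0.3, 0.2]
opening: 0.85
```

```bash
python3 - <<'E'
from h import *
p=snapshot("top")
print(fit(p,"blue",.05,(.42,.62,-.4,-.22)),fit(p,"red",.05,(.42,.62,-.4,-.22)),fit(p,"white",.012,(.42,.62,-.4,-.22)))
cv2.imwrite("pics/t7.png",cv2.resize(p["frame"][120:300,260:460,::-1],None,fx=3,fy=3,interpolation=cv2.INTER_CUBIC))
m=p["frame"]
# spare orientation from image moments
for c,z,b in (("blue",.038,(.4,.49,-.06,.08)),("green",.038,(.4,.49,-.06,.08))):
    v,u=np.nonzero(col(p,c)); P=ray(p,np.c_[u,v],z); P=P[(P[:,0]>b[0])&(P[:,0]<b[1])&(P[:,1]>b[2])&(P[:,1]<b[3])]
    w,V=np.linalg.eigh(np.cov(P.T)); print(c,len(P),P.mean(0),np.arctan2(*(V[:,1]*np.sign(V[1,1]))[::-1]))
p2=snapshot("side")
print(fit(p2,"red",.05,(.42,.62,-.4,-.22)),fit(p2,"white",.012,(.42,.62,-.4,-.22)))
go(.443,.007,.15,-.06)
E
```

```text
[] [] []
blue 334 [0.4450808  0.01208076] 1.5381774989632802
green 210 [0.44466009 0.00051486] 1.5413208372108602Traceback (most recent call last):
  File "<stdin>", line 11, in <module>
  File "h.py", line 30, in fit
    m=col(p,name); v,u=np.nonzero(m); P=ray(p,np.c_[u,v],z)
                                        ~~~^^^^^^^^^^^^^^^^
  File "h.py", line 19, in ray
    n=cv2.undistortPoints(np.array(uv,float).reshape(-1,1,2),K,np.array(p["D"])).reshape(-1,2)
      ~~~~~~~~~~~~~~~~~~~^^^^^^^^^^^^^^^^^^^^^^^^^^^^^^^^^^^^^^^^^^^^^^^^^^^^^^^
cv2.error: OpenCV(4.12.0) /io/opencv/modules/calib3d/src/undistort.dispatch.cpp:347: error: (-215:Assertion failed) CV_IS_MAT(_src) && CV_IS_MAT(_dst) && (_src->rows == 1 || _src->cols == 1) && (_dst->rows == 1 || _dst->cols == 1) && _src->cols + _src->rows - 1 == _dst->rows + _dst->cols - 1 && (CV_MAT_TYPE(_src->type) == CV_32FC2 || CV_MAT_TYPE(_src->type) == CV_64FC2) && (CV_MAT_TYPE(_dst->type) == CV_32FC2 || CV_MAT_TYPE(_dst->type) == CV_64FC2) in function 'cvUndistortPointsInternal'
```

View pics/t7.png

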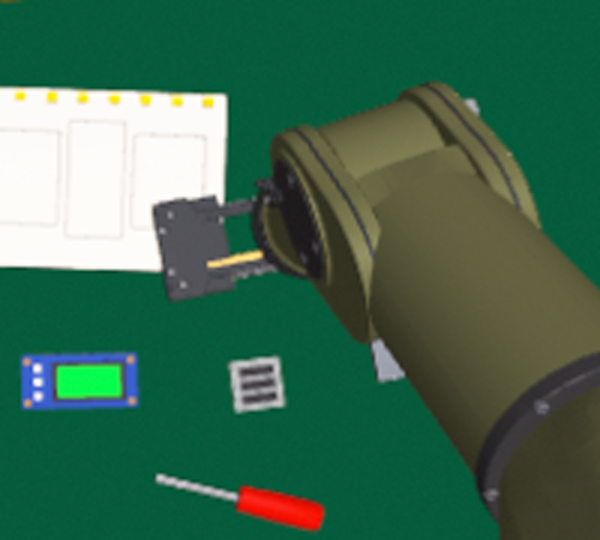

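```bash
sed -i 's/    m2=np.zeros(m.shape,np.uint8)/    if not k.any(): return []\n&/; s/m=col(p,name); v,u=np.nonzero(m); P=ray/m=col(p,name); v,u=np.nonzero(m)\n    if len(u)==0: return []\n    P=ray/' h.py; python3 - <<'E'
from h import *
print(np.round(st()["q"],2))
p=snapshot("side")
print(fit(p,"red",.05,(.42,.62,-.4,-.22)),fit(p,"white",.012,(.42,.62,-.4,-.22)))
go(.443,.007,.15,1.54)
go(.443,.007,.15,-1.60)
E
```

```text
[ 0.42  0.77 -0.45  1.8   0.49  0.68  1.43]
[] [(np.int32(116), [517.9, -307.4], 0.15, 122.4, 67.7)]
at [ 0.5553 -0.1374  0.2151] psi 0.164 tilt 0.0013 rz -1.376 shift cm [-14.09  11.66   6.51] rows>= 4 F [ 0.  -0.6  0.6] open 7.49 t 20.43
at [ 0.5553 -0.1374  0.2151] psi 0.164 tilt 0.0013 rz 1.764 shift cm [ 14.1  -11.64   6.51] rows>= 4 F [ 0.  -0.6  0.6] open 7.49 t 20.43
```

Call:
carry_out(motion=[0, 0, 0, 0, 0, -0.172, 0, 0, 0, 0, 0, -0.172, 0, 0, 0, 0, 0, -0.172, 0, 0, 0, 0, 0, -0.172, 0, 0, 0, 0, 0, -0.172, 0, 0, 0, 0, 0, -0.172, 0, 0, 0, 0, 0, -0.172, 0, 0, 0, 0, 0, -0.172])

```text
clock: 21.42
tool_pos: [0.5551, -0.1423, 0.2145]
eef_rot: [-0.695, 0.719, -0.0, -0.001]
contact_force: [-0.7, 0.4, -0.2]
opening: 0.852
```

Call:
carry_out(motion=[-3.5, 2.9, 0, 0, 0, 0, -3.5, 2.9, 0, 0, 0, 0, -3.5, 2.9, 2, 0, 0, 0, -3.5, 2.9, 4, 0, 0, 0, 0, 0, 0, 0, 0, 0, 0, 0, 0, 0, 0, 0], hand=8)

```text
clock: 22.18
tool_pos: [0.4459, 0.002, 0.1553]
eef_rot: [-0.694, 0.72, -0.001, -0.0]
contact_force: [-0.0, -0.2, 0.4]
opening: 0.909
```

```bash
python3 - <<'E'
from h import *
print(np.round(st()["q"],2))
go(.443,.007,.072,1.54)
p=snapshot("top")
print(fit(p,"red",.05,(.42,.62,-.4,-.22)),fit(p,"blue",.05,(.42,.57,-.4,-.22)),fit(p,"white",.012,(.42,.62,-.4,-.22)))
cv2.imwrite("pics/t8.png",cv2.resize(p["frame"][130:330,200:450,::-1],None,fx=3,fy=3,interpolation=cv2.INTER_CUBIC))
E
```

```text
[ 0.26  0.81 -0.6   2.2   1.12  0.48  1.86]
at [0.4459 0.002  0.1553] psi 1.534 tilt 0.0022 rz -0.006 shift cm [-0.49  0.3   8.33] rows>= 2 F [-0.  -0.2  0.4] open 8.01 t 22.18
[(np.int32(216), [515.4, -308.4], 0.16, 54.7, 26.2)] [(np.int32(308), [522.8, -305.2], 0.159, 101.8, 45.7)] [(np.int32(159), [522.9, -306.2], 0.156, 123.3, 66.6)]
```

View pics/t8.png

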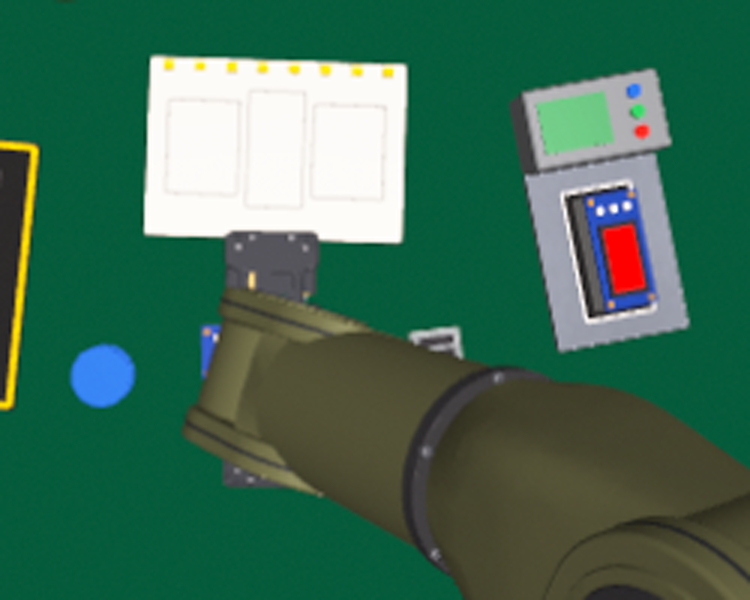

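Call:
carry_out(motion=[-0.5, 0.2, 2, 0, 0, 0, 0, 0, 2.6, 0, 0, 0, 0, 0, 2.2, 0, 0, 0, 0, 0, 1.3, 0, 0, 0, 0, 0, 0, 0, 0, 0, 0, 0, 0, 0, 0, 0])

```text
clock: 22.98
tool_pos: [0.444, 0.0073, 0.0748]
eef_rot: [-0.694, 0.72, -0.001, 0.001]
contact_force: [-0.1, -0.6, -0.7]
opening: 0.908
```

Call:
carry_out(motion=[0, 0, 0, 0, 0, 0, 0, 0, 0, 0, 0, 0, 0, 0, 0, 0, 0, 0, 0, 0, 0, 0, 0, 0], hand=4.0)

```text
clock: 23.48
tool_pos: [0.4432, 0.0083, 0.0744]
eef_rot: [-0.694, 0.72, -0.0, 0.0]
contact_force: [0.5, -0.9, 2.2]
opening: 0.527
```

```bash
python3 - <<'E'
from h import *
go(.443,.007,.072,1.54)
s,ps,_,_=pose()
# spare centre offset from tool along jaw-free axis (world y): vision .0083-.001=.0073
d=np.array([0,.0073-s[1]]); print("offset",d)
a=-.065-1.54; d2=R.from_euler("z",a).as_matrix()[:2,:2]@d
go(.620-d2[0],-.0135-d2[1],s[2]+.08,-.065,(s[0],s[1],s[2]+.08,ps))
E
```

```text
at [0.4432 0.0083 0.0744] psi 1.535 tilt 0.0008 rz -0.005 shift cm [0.13 0.02 0.24] rows>= 1 F [ 0.5 -0.9  2.2] open 4.64 t 23.48
offset [ 0.         -0.00098304]
at [0.4432 0.0083 0.1544] psi 1.535 tilt 0.0008 rz 1.6 shift cm [-17.88  -1.02  -0.  ] rows>= 3 F [ 0.5 -0.9  2.2] open 4.64 t 23.48
```

Call:
carry_out(motion=[0, 0, -2, 0, 0, 0, 0, 0, -6, 0, 0, 0, 0, 0, 0, 0, 0, 0.16, 0, 0, 0, 0, 0, 0.16, 0, 0, 0, 0, 0, 0.16, 0, 0, 0, 0, 0, 0.16, 0, 0, 0, 0, 0, 0.16, 0, 0, 0, 0, 0, 0])

```text
clock: 24.48
tool_pos: [0.4443, 0.0066, 0.1335]
eef_rot: [-0.36, 0.933, -0.004, -0.0]
contact_force: [0.9, -0.2, -1.4]
opening: 0.519
```

```bash
python3 - <<'E'
from h import *
print(np.round(st()["q"],2))
go(.620,-.0145,.1544,-.065)
E
```

```text
[ 0.03  0.81 -0.25  2.23  0.99  0.22  1.19]
at [0.4443 0.0066 0.1335] psi 0.736 tilt 0.0074 rz 0.801 shift cm [-17.67  -0.96  -2.09] rows>= 3 F [ 0.9 -0.2 -1.4] open 4.57 t 24.48
```

Call:
carry_out(motion=[0, 0, 0, 0, 0, 0.16, 0, 0, 0, 0, 0, 0.16, 0, 0, 0, 0, 0, 0.16, 0, 0, 0, 0, 0, 0.16, 0, 0, 0, 0, 0, 0.16, 0, 0, 0, 0, 0, 0, 0, 0, 0, 0, 0, 0])

```text
clock: 25.35
tool_pos: [0.4444, 0.0065, 0.1335]
eef_rot: [0.031, 1.0, -0.003, 0.001]
contact_force: [-0.3, -0.0, -1.7]
opening: 0.523
```

```bash
python3 - <<'E'
from h import *
print(np.round(st()["q"],2))
go(.620,-.0145,.1344,-.065)
E
```

```text
[-0.05  0.8  -0.11  2.23  0.65  0.14  0.73]
at [0.4444 0.0065 0.1335] psi -0.062 tilt 0.0068 rz 0.003 shift cm [-17.66  -0.95  -0.09] rows>= 3 F [-0.3 -0.  -1.7] open 4.61 t 25.35
```

Call:
carry_out(motion=[-3.5, -0.2, 0, 0, 0, 0, -3.5, -0.2, 0, 0, 0, 0, -3.6, -0.2, 0, 0, 0, 0, -3.6, -0.2, 0, 0, 0, 0, -3.5, -0.2, 0, 0, 0, 0, 0, 0, 0, 0, 0, 0, 0, 0, 0, 0, 0, 0])

```text
clock: 26.22
tool_pos: [0.6192, -0.0154, 0.1337]
eef_rot: [0.032, 0.999, -0.004, 0.0]
contact_force: [-0.4, -0.4, -1.5]
opening: 0.518
```

```bash
python3 - <<'E'
from h import *
go(.620,-.0145,.0870,-.065)
E
```

```text
at [ 0.6192 -0.0154  0.1337] psi -0.064 tilt 0.0071 rz 0.001 shift cm [-0.08  0.09  4.67] rows>= 1 F [-0.4 -0.4 -1.5] open 4.57 t 26.23
```

Call:
carry_out(motion=[-0.1, 0.1, 2, 0, 0, 0, 0, 0, 1.6, 0, 0, 0, 0, 0, 1, 0, 0, 0, 0, 0, 0, 0, 0, 0, 0, 0, 0, 0, 0, 0])

```text
clock: 26.85
tool_pos: [0.6216, -0.0145, 0.088]
eef_rot: [0.033, 0.999, -0.003, 0.001]
contact_force: [-0.7, 0.1, -1.2]
opening: 0.519
```

Call:
carry_out(motion=[0, 0, 0, 0, 0, 0, 0, 0, 0, 0, 0, 0, 0, 0, 0, 0, 0, 0], hand=7.5)

```text
clock: 27.22
tool_pos: [0.6218, -0.0146, 0.0884]
eef_rot: [0.033, 0.999, -0.003, 0.002]
contact_force: [0.1, 0.4, 0.7]
opening: 0.836
```

Call:
carry_out(motion=[0, 0, -3, 0, 0, 0, 0, 0, -6, 0, 0, 0, 0, 0, -4, 0, 0, 0, 1, 4, 0, 0, 0, 0, 1, 4, 0, 0, 0, 0, 1, 4, 0, 0, 0, 0, 1, 4, 0, 0, 0, 0, 0, 0, 0, 0, 0, 0], hand=7.5)

```text
clock: 28.22
tool_pos: [0.5908, 0.1536, 0.2175]
eef_rot: [0.029, 1.0, -0.001, 0.001]
contact_force: [0.4, -0.6, 0.4]
opening: 0.853
```

```bash
python3 - <<'E'
from h import *
p=snapshot("top")
print(fit(p,"blue",.05,(.55,.69,-.06,.04)),fit(p,"green",.05,(.55,.69,-.06,.04)),fit(p,"white",.012,(.5,.75,-.15,.13)))
for n,b in(("relay",(.5,.66,.2,.34)),("knob",(.4,.54,.2,.34))): print(n,fit(p,"blue",.039,b))
cv2.imwrite("pics/t9.png",cv2.resize(p["frame"][130:330,150:400,::-1],None,fx=3,fy=3,interpolation=cv2.INTER_CUBIC))
go(.4668,.2839,.21,-.123)
E
```

```text
[(np.int32(250), [621.4, -14.9], -0.03, 93.4, 41.4)] [(np.int32(222), [614.9, -14.6], -0.03, 54.4, 25.8)] [(np.int32(3625), [622.5, -12.3], 1.508, 228.3, 160.1)]
relay [(np.int32(84), [549.0, 283.2], 1.385, 44.0, 27.5), (np.int32(46), [504.4, 279.1], 1.452, 55.2, 9.4)]
knob [(np.int32(470), [468.2, 284.3], -0.117, 82.8, 61.6), (np.int32(26), [537.3, 280.6], 1.542, 34.1, 5.2)]
at [0.5915 0.1502 0.2172] psi -0.062 tilt 0.0065 rz 0.061 shift cm [14.01 11.73  0.72] rows>= 3 F [ 0.6 -1.5  0.3] open 7.5 t 28.27
```

View pics/t9.png

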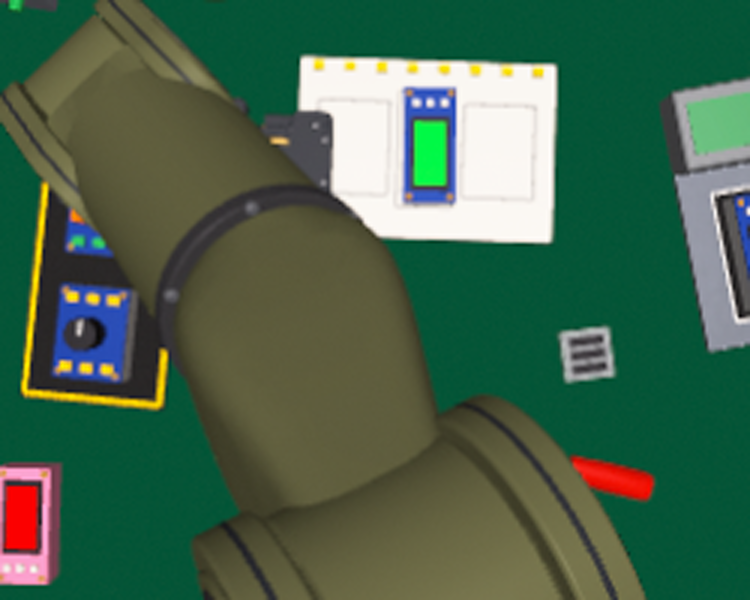

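Call:
carry_out(motion=[0, 0, 0, 0, 0, 0.061, 3.5, 2.9, 0, 0, 0, 0, 3.5, 2.9, 0, 0, 0, 0, 3.5, 2.9, 0, 0, 0, 0, 3.5, 3, 0, 0, 0, 0, 0, 0, 2, 0, 0, 0, 0, 0, 3, 0, 0, 0, 0, 0, 0, 0, 0, 0], hand=6.4)

```text
clock: 29.28
tool_pos: [0.468, 0.2796, 0.1644]
eef_rot: [0.064, 0.998, -0.005, 0.0]
contact_force: [0.7, -1.3, 0.3]
opening: 0.727
```

```bash
python3 - <<'E'
from h import *
go(.4668,.2839,.121,-.123)
M=pose()[2]; print(np.round(M,4))
E
```

```text
at [0.468  0.2796 0.1644] psi -0.129 tilt 0.0106 rz -0.006 shift cm [0.17 0.41 4.34] rows>= 1 F [ 0.7 -1.3  0.3] open 6.4 t 29.27
[[-9.917e-01  1.286e-01 -1.000e-04]
 [ 1.286e-01  9.916e-01 -1.060e-02]
 [-1.200e-03 -1.050e-02 -9.999e-01]]
```

Call:
carry_out(motion=[0.2, 0.4, 1, -0.007, 0, 0, 0, 0, 0, 0, 0, 0, 0, 0, 0, 0, 0, 0])

```text
clock: 29.65
tool_pos: [0.4669, 0.2862, 0.1563]
eef_rot: [0.064, 0.998, 0.001, 0.002]
contact_force: [-0.2, -0.5, -0.5]
opening: 0.722
```

```bash
python3 - <<'E'
from h import *
go(.4668,.2839,.121,-.123)
M=pose()[2]; print(np.round(M[:,2],4))
E
```

```text
at [0.4669 0.2862 0.1563] psi -0.127 tilt 0.0041 rz -0.004 shift cm [-0.02 -0.23  3.53] rows>= 1 F [-0.2 -0.5 -0.5] open 6.36 t 29.65
[ 4.e-03  8.e-04 -1.e+00]
```

Call:
carry_out(motion=[0, -0.2, 1.5, 0, 0, 0, 0, 0, 1.2, 0, 0, 0, 0, 0, 0.8, 0, 0, 0, 0, 0, 0, 0, 0, 0, 0, 0, 0, 0, 0, 0])

```text
clock: 30.28
tool_pos: [0.4665, 0.2843, 0.1208]
eef_rot: [0.063, 0.998, 0.0, 0.002]
contact_force: [0.4, -0.3, -0.0]
opening: 0.729
```

Call:
carry_out(motion=[0, 0, 0, 0, 0, 0, 0, 0, 0, 0, 0, 0, 0, 0, 0, 0, 0, 0, 0, 0, 0, 0, 0, 0], hand=2.2, grip_force=25)

```text
clock: 30.78
tool_pos: [0.4664, 0.2841, 0.1209]
eef_rot: [0.063, 0.998, 0.0, 0.002]
contact_force: [1.1, -1.1, 0.4]
opening: 0.311
```

```bash
python3 - <<'E'
from h import *
go(.4668,.2839,.121,-.123)
s,ps,M,_=pose(); print(np.round(M[:,2],4))
d=s-np.array([.4668,.2839,.121]); print(d)
go(.6175+d[0],-.0788+d[1],s[2]+.1,-.065,(s[0],s[1],s[2]+.1,ps))
E
```

```text
at [0.4664 0.2841 0.1209] psi -0.127 tilt 0.0033 rz -0.004 shift cm [-0.04 -0.01 -0.01] rows>= 1 F [ 1.1 -1.1  0.4] open 2.74 t 30.77
[ 3.2e-03  1.0e-04 -1.0e+00]
[-0.00039268  0.00019269 -0.00014533]
at [0.4664 0.2841 0.2209] psi -0.127 tilt 0.0033 rz -0.062 shift cm [-17.39 -35.21  -0.  ] rows>= 7 F [ 1.1 -1.1  0.4] open 2.74 t 30.77
```

Call:
carry_out(motion=[0, 0, -2, 0, 0, 0, 0, 0, -4, 0, 0, 0, 0, 0, -4, 0, 0, 0, 0, 0, 0, 0, 0, -0.062, -1.9, -3.9, 0, 0, 0, 0, -1.9, -3.9, 0, 0, 0, 0, -1.9, -3.9, 0, 0, 0, 0, -1.9, -3.9, 0, 0, 0, 0])

```text
clock: 31.78
tool_pos: [0.532, 0.122, 0.2207]
eef_rot: [0.032, 0.999, -0.0, 0.001]
contact_force: [0.9, -0.0, -1.1]
opening: 0.311
```

Call:
carry_out(motion=[-1.9, -3.9, 0, 0, 0, 0, -1.9, -3.9, 0, 0, 0, 0, -2, -3.9, 0, 0, 0, 0, -2, -3.9, 0, 0, 0, 0, -2, -4, 0, 0, 0, 0, 0, 0, 0, 0, 0, 0, 0, 0, 3, 0, 0, 0, 0, 0, 0, 0, 0, 0])

```text
clock: 32.78
tool_pos: [0.6149, -0.0775, 0.1892]
eef_rot: [0.032, 0.999, 0.0, -0.001]
contact_force: [-0.2, 0.3, -1.3]
opening: 0.311
```

```bash
python3 - <<'E'
from h import *
go(.6171,-.0788,.1285,-.067)
s,ps,M,_=pose(); print(np.round(M[:,2],4))
E
```

```text
at [ 0.6149 -0.0775  0.1892] psi -0.063 tilt 0.0027 rz 0.004 shift cm [-0.23 -0.11  6.07] rows>= 1 F [-0.2  0.3 -1.3] open 2.74 t 32.77
[-2.6e-03  8.0e-04 -1.0e+00]
```

Call:
carry_out(motion=[-0.2, -0.1, 2, 0, 0, 0, 0, 0, 1.5, 0, 0, 0, 0, 0, 0, 0, 0, 0, 0, 0, 0, 0, 0, 0])

```text
clock: 33.28
tool_pos: [0.6193, -0.0793, 0.1564]
eef_rot: [0.032, 0.999, 0.0, 0.002]
contact_force: [0.5, 0.3, -1.3]
opening: 0.313
```

```bash
python3 - <<'E'
from h import *
go(.6171,-.0788,.1285,-.067)
E
```

```text
at [ 0.6193 -0.0793  0.1564] psi -0.065 tilt 0.0037 rz 0.002 shift cm [0.22 0.04 2.79] rows>= 1 F [ 0.5  0.3 -1.3] open 2.75 t 33.27
```

Call:
carry_out(motion=[0.2, 0, 1.2, 0, 0, 0, 0, 0, 1, 0, 0, 0, 0, 0, 0.5, 0, 0, 0, 0, 0, 0, 0, 0, 0, 0, 0, 0, 0, 0, 0])

```text
clock: 33.9
tool_pos: [0.6172, -0.0794, 0.1291]
eef_rot: [0.032, 0.999, 0.0, 0.002]
contact_force: [-0.4, -0.4, -2.7]
opening: 0.308
```

Call:
carry_out(motion=[0, 0, 0, 0, 0, 0, 0, 0, 0, 0, 0, 0, 0, 0, 0, 0, 0, 0], hand=6.4)

```text
clock: 34.28
tool_pos: [0.6173, -0.0794, 0.1293]
eef_rot: [0.032, 0.999, 0.0, 0.002]
contact_force: [0.1, -0.1, -0.1]
opening: 0.627
```

Call:
carry_out(motion=[0, 0, -3, 0, 0, 0, 0, 0, -6, 0, 0, 0, 0, 0, 0, 0, 0, 0, 0, 0, 0, 0, 0, 0])

```text
clock: 34.78
tool_pos: [0.6165, -0.0797, 0.219]
eef_rot: [0.033, 0.999, -0.0, 0.001]
contact_force: [0.2, -0.4, 0.1]
opening: 0.724
```

```bash
python3 - <<'E'
from h import *
go(.575,.2703,.22,-.123)
E
```

```text
at [ 0.6165 -0.0797  0.219 ] psi -0.065 tilt 0.0029 rz 0.058 shift cm [ 8.41 34.23 -0.1 ] rows>= 6 F [ 0.2 -0.4  0.1] open 6.38 t 34.77
```

Call:
carry_out(motion=[0, 0, 0, 0, 0, 0.058, 1.2, 4.8, 0, 0, 0, 0, 1.2, 4.9, 0, 0, 0, 0, 1.2, 4.9, 0, 0, 0, 0, 1.2, 4.9, 0, 0, 0, 0, 1.2, 4.9, 0, 0, 0, 0, 1.2, 4.9, 0, 0, 0, 0, 1.2, 4.9, 0, 0, 0, 0])

```text
clock: 35.78
tool_pos: [0.5743, 0.2713, 0.2172]
eef_rot: [0.061, 0.998, -0.001, 0.0]
contact_force: [1.0, 0.6, -0.6]
opening: 0.726
```

Call:
carry_out(motion=[0, 0, 2, 0, 0, 0, 0, 0, 3, 0, 0, 0, 0, 0, 0, 0, 0, 0, 0, 0, 0, 0, 0, 0])

```text
clock: 36.28
tool_pos: [0.5755, 0.2702, 0.169]
eef_rot: [0.062, 0.998, 0.0, 0.001]
contact_force: [-0.4, -0.5, 0.9]
opening: 0.725
```

```bash
python3 - <<'E'
from h import *
go(.575,.2703,.1191,-.123)
E
```

```text
at [0.5755 0.2702 0.169 ] psi -0.123 tilt 0.0027 rz -0.0 shift cm [ 0.05 -0.    4.99] rows>= 1 F [-0.4 -0.5  0.9] open 6.39 t 36.27
```

Call:
carry_out(motion=[0, 0, 2, 0, 0, 0, 0, 0, 2, 0, 0, 0, 0, 0, 1, 0, 0, 0, 0, 0, 0, 0, 0, 0, 0, 0, 0, 0, 0, 0])

```text
clock: 36.9
tool_pos: [0.5759, 0.2706, 0.1194]
eef_rot: [0.061, 0.998, 0.0, 0.002]
contact_force: [-0.0, -0.4, 0.2]
opening: 0.726
```

Call:
carry_out(motion=[0, 0, 0, 0, 0, 0, 0, 0, 0, 0, 0, 0, 0, 0, 0, 0, 0, 0, 0, 0, 0, 0, 0, 0], hand=3.0, grip_force=25)

```text
clock: 37.4
tool_pos: [0.5758, 0.2703, 0.1194]
eef_rot: [0.061, 0.998, 0.0, 0.002]
contact_force: [-0.3, -1.2, 1.4]
opening: 0.406
```

```bash
python3 - <<'E'
from h import *
s,ps,M,_=pose(); d=s-np.array([.575,.2703,.1191]); print(d)
go(.6266+d[0],.0507+d[1],s[2]+.08,-.065,(s[0],s[1],s[2]+.08,ps))
E
```

```text
[ 8.0568378e-04 -2.3544001e-05  2.8507788e-04]
at [0.5758 0.2703 0.1994] psi -0.123 tilt 0.0035 rz -0.058 shift cm [ -6.58 -21.58  -0.  ] rows>= 4 F [-0.3 -1.2  1.4] open 3.58 t 37.4
```

Call:
carry_out(motion=[0, 0, -2, 0, 0, 0, 0, 0, -6, 0, 0, 0, 0, 0, 0, 0, 0, -0.058, -1.3, -4.3, 0, 0, 0, 0, -1.3, -4.3, 0, 0, 0, 0, -1.3, -4.3, 0, 0, 0, 0, -1.3, -4.3, 0, 0, 0, 0, -1.4, -4.4, 0, 0, 0, 0])

```text
clock: 38.4
tool_pos: [0.6275, 0.0492, 0.2004]
eef_rot: [0.032, 0.999, 0.0, 0.002]
contact_force: [0.7, 0.6, -2.3]
opening: 0.412
```

Call:
carry_out(motion=[0, 0, 2, 0, 0, 0, 0, 0, 3, 0, 0, 0, 0, 0, 0, 0, 0, 0, 0, 0, 0, 0, 0, 0])

```text
clock: 38.9
tool_pos: [0.6278, 0.0515, 0.1503]
eef_rot: [0.032, 0.999, 0.001, 0.002]
contact_force: [-0.1, -0.7, -0.8]
opening: 0.409
```

```bash
python3 - <<'E'
from h import *
go(.6274,.0507,.1258,-.065)
E
```

```text
at [0.6278 0.0515 0.1503] psi -0.064 tilt 0.0044 rz 0.001 shift cm [ 0.03 -0.09  2.45] rows>= 1 F [-0.1 -0.7 -0.8] open 3.61 t 38.9
```

Call:
carry_out(motion=[0, -0.1, 1.2, 0, 0, 0, 0, 0, 0.8, 0, 0, 0, 0, 0, 0.4, 0, 0, 0, 0, 0, 0, 0, 0, 0, 0, 0, 0, 0, 0, 0])

```text
clock: 39.52
tool_pos: [0.6272, 0.0492, 0.1272]
eef_rot: [0.033, 0.999, -0.001, 0.002]
contact_force: [-5.2, -1.7, 13.9]
opening: 0.403
```

Call:
carry_out(motion=[0, 0, 0, 0, 0, 0, 0, 0, 0, 0, 0, 0, 0, 0, 0, 0, 0, 0], hand=6.4)

```text
clock: 39.9
tool_pos: [0.6275, 0.0496, 0.125]
eef_rot: [0.032, 0.999, 0.0, 0.002]
contact_force: [-0.6, 0.3, -0.2]
opening: 0.711
```

Call:
carry_out(motion=[0, 0, -3, 0, 0, 0, 0, 0, -5, 0, 0, 0, 0, 0, -5, 0, 0, 0, 3, 4, 0, 0, 0, 0, 3, 4, 0, 0, 0, 0, 3, 4, 0, 0, 0, 0, 3, 4, 0, 0, 0, 0, 3, 4, 0, 0, 0, 0])

```text
clock: 40.9
tool_pos: [0.4894, 0.2601, 0.2548]
eef_rot: [0.032, 0.999, 0.0, 0.002]
contact_force: [0.5, 0.5, -0.0]
opening: 0.726
```

Call:
carry_out(motion=[2, 5, 0, 0, 0, 0, 2, 5, 0, 0, 0, 0, 2, 5, 0, 0, 0, 0, 0, 0, 0, 0, 0, 0])

```text
clock: 41.4
tool_pos: [0.4366, 0.4181, 0.2549]
eef_rot: [0.028, 1.0, 0.003, 0.001]
contact_force: [0.5, -0.5, -0.4]
opening: 0.724
```

```bash
python3 - <<'E'
from h import *
p=snapshot("top")
for t,c,z,b in[("rack","white",.012,(.5,.75,-.15,.13)),("pad","white",.012,(.42,.62,-.39,-.22)),("boards","blue",.047,(.55,.69,-.12,.09)),("spare","blue",.05,(.55,.69,-.045,.02)),("faulty","blue",.05,(.42,.57,-.4,-.22)),("spool","blue",.036,(.36,.49,.1,.2))]:
    print(t,*fit(p,c,z,b),sep="\n   ")
for d in finder.masks_of(p,"bottle")[:1]: print(d["p"],d["extent"])
cv2.imwrite("pics/t10.png",cv2.resize(p["frame"][100:330,150:450,::-1],None,fx=2.6,fy=2.6,interpolation=cv2.INTER_CUBIC))
go(.5,.3,.25,0)
E
```

```text
rack
   (np.int32(2844), [622.7, -12.2], 1.508, 230.1, 160.4)
pad
   (np.int32(151), [522.8, -306.3], 0.154, 123.2, 66.3)
boards
   (np.int32(401), [618.6, -79.7], -0.032, 75.6, 57.1)
   (np.int32(298), [627.5, 49.6], -0.029, 75.4, 56.9)
   (np.int32(249), [621.8, -15.0], -0.03, 93.7, 41.5)
spare
   (np.int32(249), [621.4, -14.9], -0.03, 93.4, 41.4)
faulty
   (np.int32(311), [522.8, -305.2], 0.159, 101.8, 45.7)
spool
   (np.int32(349), [426.7, 144.1], 1.544, 52.1, 51.9)
0.63 [208.7, 104.0, 229.6, 126.0]
at [0.4399 0.4124 0.2543] psi -0.064 tilt 0.0031 rz -0.064 shift cm [ -6.01 -11.24   0.43] rows>= 3 F [0.2 0.1 0.2] open 6.4 t 41.5
```

View pics/t10.png

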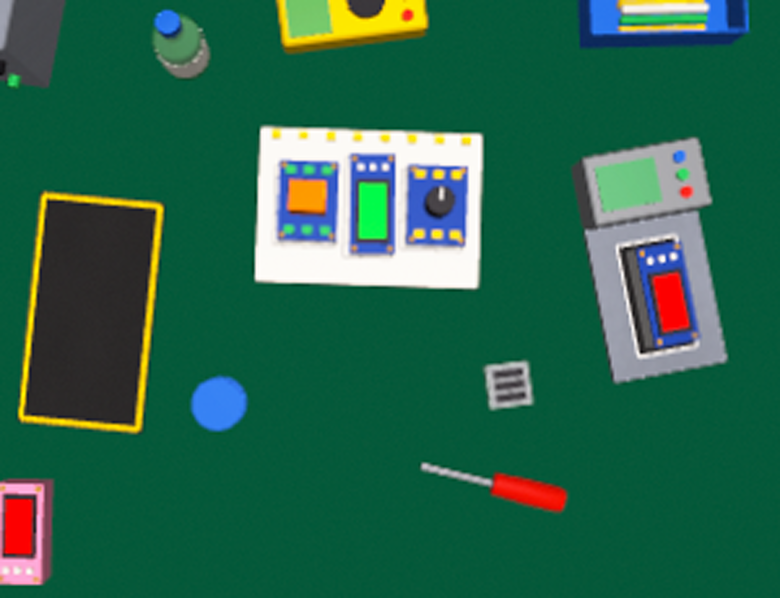

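```bash
python3 -c "
from h import *
print(workorder.finish_job(), st()['clock'])"
```

```text
the job is handed in; nothing more can be done
the job is handed in; nothing more can be done
```

The modules are swapped and the job is handed in at about 41.5 s on the robot's clock, well inside the 138 s limit. `finish_job()` reports no verdict, so the result rests on my last top-camera check, where all modules stood upright and released.

| Item | Offset in the last check | Limit |
|---|---|---|
| Red module, from the pad centre | about 1 mm, direction within 0.01 rad | 12 mm, 0.2 rad |
| Green spare, from the rack centre | about 3 mm | 12 mm |
| Knob module, from its start | about 2.6 mm | 13 mm |
| Relay module, from its start | about 2.7 mm | 13 mm |

- **Angles:** the fits put the three rack modules at about −0.03 rad. The rack itself fits at −0.063 rad. The limit is 0.2 rad, and the modules gave the same −0.03 at the start, so I put the difference down to pixel size.
- **Bystanders:** the solder spool reads exactly where it was. The bottle's outline shifted only 1–3 pixels (2–7 mm), which is within detection noise.
- **Camera disagreement:** the top and side cameras differ by 3–6 mm in absolute position. I used values in between for grasping, and both picking and placing carry the same bias. The offsets in the table are from the top camera only.
- **Contact force:** there was one 14 N contact when the relay module touched down on the rack. It cleared on release.

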